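Put the modelling supplies back in their holders

TASK

Clear up the model-building desk: stand the orange-capped glue jar in the orange dish, the green-capped cement bottle in the square green dish, the red-banded white bottle in the white dish with the red floor, and drop the yellow tape roll over the post of the yellow spindle. Each must sit fully down in its own holder, the bottles and jar upright, and everything let go. Leave the model aeroplane and the hobby knife where they are.

Things in the scene. Friction and masses are not known exactly. Their poses are not given: they have to be found in the camera images.
- glue_jar: Loose glue jar with an orange cap: pale cream hexagonal body 46 mm across the flats, 53 mm across the corners, 42 mm high, then a short shoulder and a cap 36 mm across; 64 mm high in all, about 0.12 kg. It stands upright. Origin: centre of the underside; z up. Corners of the hexagon lie at 0, 60, 120... degrees from its x axis (flats face 30, 90, 150... degrees). Belongs in the orange holder.
- cement_bottle: Loose cement bottle with a bright green cap: pale green square body 44 x 44 mm, 52 mm high, faces square to its x and y axes; cap 28 mm across; 76 mm high in all, about 0.13 kg. It stands upright. Origin: centre of the underside; z up. Belongs in the green holder.
- tape_roll: Loose roll of yellow masking tape lying flat: 56 mm across, hole 34 mm across, 24 mm high, about 0.06 kg. Origin: centre of the underside; z up. Belongs on the yellow spindle.
- white_bottle: Loose round white bottle with a red band: 40 mm across and 76 mm high, then a shoulder and a white cap 26 mm across; 100 mm high in all, about 0.09 kg. It stands upright. Origin: centre of the underside; z up. Belongs in the white holder.
- orange_holder: Fixed round orange dish for the glue jar: 82 mm across, 12 mm high, recess 70 mm across with its floor 4 mm above the table. Origin: centre of the underside; z up.
- green_holder: Fixed square green dish for the cement bottle: 74 x 74 mm, 12 mm high, sides along its x and y axes, recess 62 x 62 mm with its floor 4 mm above the table (the bottle goes in squared up with it, any of the four ways). Origin: centre of the underside; z up.
- yellow_spindle: Fixed yellow disc 76 mm across and 6 mm thick with a steel post, 16 mm across, standing up from its middle to 30 mm above the table; the tape roll drops over the post and lies on the disc. Origin: centre of the underside; z up.
- white_holder: Fixed round white dish with a red floor, for the white bottle: 70 mm across, 12 mm high, recess 58 mm across with its floor 4 mm above the table. Origin: centre of the underside; z up.
- aeroplane: Finished model aeroplane, olive and silver, on its wheels to the robot's left: span 270 mm, length 215 mm, 90 mm high. Not to be disturbed. Origin: on the table beneath the wing's trailing part; x from nose to tail, z up.
- hobby_knife: Hobby knife with a teal handle lying on the desk to the robot's right: 155 mm long, 10 mm thick. Not to be disturbed. Origin: on the table under its middle; x from handle to blade.

How it is judged:
At the end, for the whole second after the job is handed in: Each supply is in its own holder: its centre within 15 mm of the holder's centre horizontally, its underside no more than 4 mm above the holder's floor (spindle: the disc), leaning less than 0.12 rad, and at rest (under 0.02 m/s). All four at once (horizontal distance between glue_jar and orange_holder below 0.015 m and z of glue_jar in the frame of orange_holder below 0.008 m and angle between each of glue_jar, cement_bottle, tape_roll, white_bottle's own z axis and vertical below 0.12 rad and linear speed of each of glue_jar, cement_bottle, tape_roll, white_bottle below 0.02 m/s and horizontal distance between cement_bottle and green_holder below 0.015 m and z of cement_bottle in the frame of green_holder below 0.008 m and horizontal distance between tape_roll and yellow_spindle below 0.015 m and z of tape_roll in the frame of yellow_spindle below 0.01 m and horizontal distance between white_bottle and white_holder below 0.015 m and z of white_bottle in the frame of white_holder below 0.008 m); the robot touches nothing.
It fails at once if the model aeroplane is pushed more than 20 mm (distance of aeroplane from where it was at the start of the episode above 0.02 m).
It fails at once if the hobby knife is pushed more than 20 mm (distance of hobby_knife from where it was at the start of the episode above 0.02 m).
It also fails if it takes over 104 s, if anything falls off the work surface, if the arm or the gripper's body presses on something with over 40 N, if the wrist force passes 120 N, or if a joint passes its speed limit or range.

ROBOT

A 7-joint arm with a two-finger parallel gripper is mounted at the origin on the work surface. World frame = base frame: x ahead of the robot, y to its left, z up, the work surface at z = 0. Lengths are in m, angles in rad, forces in N, time in s.
With the tool pointing down it reaches from about 0.4 to 0.85 m from the base axis. Payload 4.5 kg.
Tool frame: the origin (TCP) lies midway between the tips of the shut fingers; the grasp point (between the pads) lies 19 mm behind it (robot.pinch_z is the distance from the TCP to the grasp point, in m); z points along the fingers, y is the line along which they close (so a half turn about z gives the same grasp; the last joint's range is limited). The gripper opens to 85 mm and grips with 20 to 120 N. Pads are 22 mm wide; open, the fingers measure 114 mm over their backs; the gripper's body (76 mm by 85 mm) begins 54 mm behind the grasp point. The pads swing forward as they close: fully open they stand 13 mm farther back than shut.
Start: joints at [1.239, 0.689, -0.195, 1.565, 0.157, 0.902, -0.215], TCP at [0.224, -0.584, 0.231] pointing down, gripper open.
Joint ranges: [-3.01, 3.01], [-0.46, 2.08], [-1.47, 1.51], [0.13, 2.56], [-1, 4.14], [0.04, 2.09], [-2.66, 2.66]. Speed limits (rad/s): [2.57, 2.57, 3.14, 3.14, 3.14, 3.14, 3.14].

INTERFACE

Orientations are given as [roll, pitch, yaw] about the fixed x, y, z axes, in that order (R = Rz(yaw) Ry(pitch) Rx(roll)).
In Python, from workcell import state, imaging, robot gives the robot as it stands. The module is installed in compiled form; this text tells all that it offers.
- The arm moves only by the tool apply_moves, never from a script. Its argument "commands" is a list of rows, each an object of numbers: "ax", "ay", "az": the turn, a rotation vector about the tool's x, y, z in degrees; "tx", "ty", "tz": the shift along the tool's x, y, z in mm; "claw": the closure, from -1 (fully open) to 1 (shut). In form: [{"ax": .., "ay": .., "az": .., "tx": .., "ty": .., "tz": .., "claw": ..}, ...]. A call has 1 to 5 rows; each row is the pose to reach, as a shift and turn from the pose commanded when the call began, along the tool's axes at that moment; what a row does not reach only later rows make up. A row lasts 1/8 s, in which the tool goes at most 62.5 mm and 10.7 degrees, less where a joint would pass 70% of its speed; a pose out of reach is approached as far as the arm can. A call with a gripper value outside its range is refused whole. The fingers move at their own pace and stop on an object; "force" is the grip in N (left out, the last holds). Time passes only in rows, so rows that repeat a pose let the fingers close. It gives the time, the measured TCP pose, the force, the opening and the grip force at its end, in the units of the state.
- state(): the state, without advancing time (a new reading comes with each control period).
- imaging.get_image(name): name is "scene" or "side" or "wrist"; returns a dict with "img" (420x560x3 uint8, red, green, blue), "fx", "fy", "cx", "cy" (pixels), "k1" (the pictures are not rectified: a ray, as slopes to the right and down, at radius r is drawn at 1 + k1 r^2 times it, then the intrinsics apply), "cam_to_world" (4x4, takes a point from camera to world coordinates); the wrist camera has in their place "hand_eye" (4x4, takes a point from camera to tool coordinates, whose origin is the TCP and whose axes are the flange's). Camera axes: x right, y up, looking along -z (the intrinsics and any distortion apply to the point x, -y, -z); pixel columns grow to the right and rows downward; lengths in m; the calibration is good to about 2 mm. A picture is of the moment at which its call begins: read the wrist's pose just before it. There is no depth.
- robot.job_done(): hands the job in; it is judged then, once.
Trained networks look in the newest picture that a camera, given by its name, has taken for a name from the list of things; names that differ only in an ending like _2 or _b are one class to them, and where a whole thing is asked for, a point or a joint stands for the part that bears it (a point fixed in the world has none). Each returns a list of dicts, best first, with "p" (0 to 1); they miss things now and then, are a little off and sometimes report something else, mostly with a low value. They report only what shows in the picture. A call takes as long as a camera call.
- imaging.regions_of(thing, camera): "region" (420x560 bool, what is visible of it) and "rect" ([left, top, width, height] in pixels, round what is visible of it).
The state is a dict: "t": time; "qpos": joint angles; "dq": joint speeds; "joint_efforts": joint torques, N m; "tool_pos": TCP position; "orientation": TCP orientation; "wrist_force": force on the tool from outside, world axes, zero at the start; "wrist_torque": the same for the moment, N m; "width": opening from 0.0 (shut) to 1.0 (fully open); "finger_force": force on a finger pad.
Only numpy, scipy, OpenCV 4.12 (cv2) and the standard library are available. Lean on these libraries where they do the work, as an engineer would, in place of code of your own. Each camera call takes 0.05 s, during which the arm holds its last target. There are 200 camera calls.

## Working session

There is one attempt and no reset: what is moved stays moved. The work goes in short steps, Python scripts to look and compute and a tool call to move; the robot and the scene stay as the last step left them, time stands still between calls to the robot, and variables do not carry over. Pictures are saved under pics/ and viewed, at most 14 in all, crops included, and the job is handed in when it is done.

Besides the shell and the picture viewer there is one more tool, called after "Call:" by a JSON object that holds its "method" and its "body", one argument or row to a line. apply_moves: Moves the arm, as the interface text tells. Its arguments: {"type":"object","properties":{"commands":{"type":"array","items":{"type":"object","properties":{"ax":{"type":"number"},"ay":{"type":"number"},"az":{"type":"number"},"tx":{"type":"number"},"ty":{"type":"number"},"tz":{"type":"number"},"claw":{"type":"number"}}}},"force":{"type":"number"}},"required":["commands"]}

```bash
mkdir -p pics; ls; python3 - <<'E'
from workcell import state, imaging, robot
import cv2,numpy as np
s=state();print(s)
for n in("scene","side","wrist"):
    d=imaging.get_image(n);cv2.imwrite(f"pics/{n}0.png",d["img"][...,::-1])
    print(n,{k:(np.round(v,4).tolist() if not np.isscalar(v) else v) for k,v in d.items() if k!="img"})
E
```

```text
pics
{'t': 0.0, 'qpos': array([ 1.2387489 ,  0.69000067, -0.19451285,  1.56636082,  0.15729051,
        0.90249517, -0.21509676]), 'dq': array([ 0.00048701, -0.00066526,  0.00061431, -0.00028268,  0.00070611,
       -0.00136357, -0.00032359]), 'joint_efforts': array([ 2.55347450e-04, -5.39594579e+01, -1.26602054e+00, -1.58538991e+01,
        9.19246202e-03,  9.48982750e-03, -1.47850926e-05]), 'tool_pos': array([ 0.22330616, -0.58304056,  0.23046913]), 'orientation': array([-3.13972383e+00,  1.27944456e-04,  3.65930497e-01]), 'wrist_force': array([ 0.18548269, -0.47269218,  0.18626   ]), 'wrist_torque': array([-0.02073305,  0.00484005,  0.03061196]), 'finger_force': 0.0, 'width': 1.0022383683320744}
scene {'fx': 525.9687746979537, 'fy': 525.9687746979537, 'cx': 275.24208790092774, 'cy': 211.62973607154825, 'k1': -0.07904075224037974, 'cam_to_world': [[0.6897, -0.4101, 0.5968, 1.5254], [0.724, 0.4024, -0.5602, -0.9113], [-0.0104, 0.8185, 0.5745, 0.9972], [0.0, 0.0, 0.0, 1.0]]}
side {'fx': 409.9143645591304, 'fy': 409.9143645591304, 'cx': 281.91255105840463, 'cy': 213.78444559182103, 'k1': -0.04720431879585587, 'cam_to_world': [[-0.9982, 0.0118, -0.0587, 0.4724], [-0.0549, -0.5701, 0.8198, 0.9204], [-0.0237, 0.8215, 0.5697, 0.6254], [0.0, 0.0, 0.0, 1.0]]}
wrist {'fx': 290.26604225518565, 'fy': 290.26604225518565, 'cx': 283.445938276958, 'cy': 204.9708826451563, 'k1': 0.007182232791303312, 'hand_eye': [[0.0001, 0.9639, 0.2664, 0.066], [1.0, 0.0004, -0.0017, -0.0004], [-0.0017, 0.2664, -0.9639, -0.1433], [0.0, 0.0, 0.0, 1.0]]}
```

View pics/scene0.png

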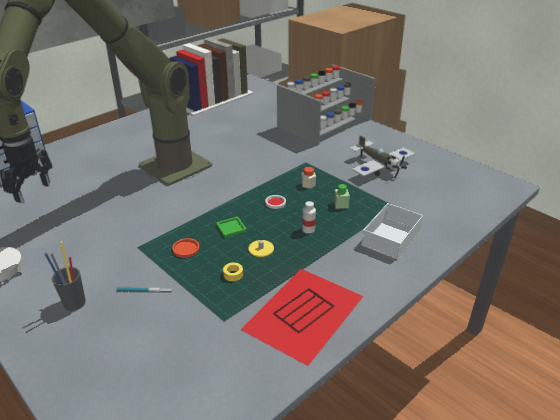

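View pics/side0.png

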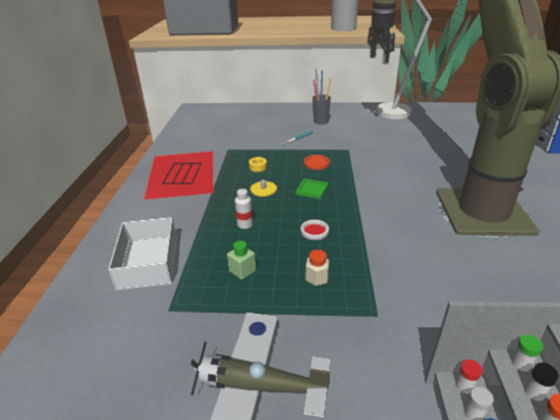

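The scene picture shows the jar (309,178), cement (342,198), white bottle (309,218), white dish (276,202), green dish (231,226), orange dish (186,247), spindle (261,248), tape (233,271) and knife (145,290). The side view shows the same set, with the plane in the foreground. Next I fit poses to the silhouettes from both cameras.

```bash
cat > h.py <<'E'
from workcell import state, imaging, robot
import cv2,numpy as np
from scipy.optimize import minimize
from scipy.spatial.transform import Rotation as R
def ring(r,z,n=24,a0=0): 
    a=np.arange(n)*2*np.pi/n+a0; return [(r*np.cos(t),r*np.sin(t),z) for t in a]
S2=2**.5
MODEL=dict(glue_jar=[ring(.0265,0,6)+ring(.0265,.042,6),ring(.0265,.042,6)+ring(.018,.046),ring(.018,.044)+ring(.018,.064)],
 cement_bottle=[ring(.022*S2,0,4,np.pi/4)+ring(.022*S2,.052,4,np.pi/4),ring(.014,.052)+ring(.014,.076)],
 tape_roll=[ring(.028,0)+ring(.028,.024)],
 white_bottle=[ring(.02,0)+ring(.02,.076),ring(.02,.076)+ring(.013,.082),ring(.013,.076)+ring(.013,.1)],
 orange_holder=[ring(.041,0)+ring(.041,.012)],
 green_holder=[ring(.037*S2,0,4,np.pi/4)+ring(.037*S2,.012,4,np.pi/4)],
 yellow_spindle=[ring(.038,0)+ring(.038,.006),ring(.008,0)+ring(.008,.03)],
 white_holder=[ring(.035,0)+ring(.035,.012)])
def cam(n):
    s=state(); d=imaging.get_image(n)
    if n=="wrist":
        T=np.eye(4);T[:3,:3]=R.from_euler("xyz",s["orientation"]).as_matrix();T[:3,3]=s["tool_pos"]
        d["cam_to_world"]=T@d["hand_eye"]
    return d
def proj(d,P):
    P=np.asarray(P,float); T=np.linalg.inv(d["cam_to_world"]); c=P@T[:3,:3].T+T[:3,3]
    u=np.c_[c[:,0]/-c[:,2],-c[:,1]/-c[:,2]]; u=u*(1+d["k1"]*(u**2).sum(1))[:,None]
    return u*[d["fx"],d["fy"]]+[d["cx"],d["cy"]]
def ray(d,px,z):
    u=(np.array(px)-[d["cx"],d["cy"]])/[d["fx"],d["fy"]]; v=u.copy()
    for _ in range(9): v=u/(1+d["k1"]*(v**2).sum())
    T=np.asarray(d["cam_to_world"]); g=T[:3,:3]@[v[0],-v[1],-1]; return T[:3,3]+g*(z-T[2,3])/g[2]
def sil(d,name,x,y,a,z=0,up=4):
    m=np.zeros((420*up,560*up),np.uint8);c,s=np.cos(a),np.sin(a)
    for part in MODEL[name]:
        p=np.array(part)@np.array([[c,s,0],[-s,c,0],[0,0,1]])+[x,y,z]
        q=(proj(d,p)+.5)*up-.5
        cv2.fillConvexPoly(m,cv2.convexHull(np.round(q).astype(np.int32)),1)
    return m>0
def fit(name,obs,x0,yaws=(0,),z=0,up=4):
    """obs: list of (camdict,mask)"""
    M=[(d,cv2.resize(m.astype(np.uint8),None,fx=up,fy=up,interpolation=cv2.INTER_NEAREST)>0) for d,m in obs]
    def cost(p):
        return np.mean([1-(q&m).sum()/max(1,(q|m).sum()) for d,m in M for q in [sil(d,name,p[0],p[1],p[2]/10 if len(yaws)>1 else 0,z,up)]])
    best=None
    for a in yaws:
        i=np.array([[0,0,0],[.008,0,0],[0,.008,0],[0,0,1.5 if len(yaws)>1 else .01]])+[x0[0],x0[1],a*10]
        r=minimize(cost,i[0],method="Nelder-Mead",options=dict(initial_simplex=i,maxiter=70,xatol=2e-4,fatol=1e-4))
        if best is None or r.fun<best.fun: best=r
    return best.x[0],best.x[1],best.x[2]/10,1-best.fun
YAWS=dict(glue_jar=(0,.35,.7),cement_bottle=(0,.5,1.),green_holder=(0,.5,1.))
E
cat > m.py <<'E'
from h import *
D={n:cam(n) for n in("scene","side")}
K={n:imaging.regions_of for n in D}
for name in list(MODEL)+["aeroplane","hobby_knife"]:
    obs=[];c=[]
    for n,d in D.items():
        r=imaging.regions_of(name,n)
        if r:
            m=r[0]["region"]; obs.append((d,m)); q=np.argwhere(m).mean(0)[::-1]; c.append(ray(d,q,.02)[:2]); print(name,n,[round(k["p"],2) for k in r],np.round(q),m.sum(),np.round(c[-1],3))
    if name in MODEL:
        for o in (obs,obs[:1],obs[1:]):
            if o: print("   fit",np.round(fit(name,o,np.mean(c,0),YAWS.get(name,(0,)),up=3),4))
E
python3 m.py
```

```text
glue_jar scene [0.71, 0.61] [308. 177.] 261 [0.44  0.272]
glue_jar side [0.83] [317. 267.] 686 [0.448 0.252]
   fit [0.4485 0.2621 0.4468 0.9428]
   fit [0.4487 0.2627 0.3407 0.947 ]
   fit [0.4481 0.2611 0.41   0.9592]
cement_bottle scene [0.57] [341. 197.] 310 [0.603 0.26 ]
cement_bottle side [0.86] [241. 260.] 779 [0.617 0.232]
   fit [ 0.6155  0.2447 -0.8518  0.9163]
   fit [0.6148 0.2457 0.7427 0.9147]
   fit [0.6152 0.2438 0.6314 0.9262]
tape_roll scene [0.84, 0.45] [233. 271.] 310 [ 0.637 -0.243]
tape_roll side [0.64] [257. 164.] 224 [ 0.628 -0.227]
   fit [ 6.295e-01 -2.393e-01  6.000e-04  8.950e-01]
   fit [ 0.6291 -0.237   0.0012  0.9146]
   fit [ 6.305e-01 -2.437e-01  6.000e-04  9.288e-01]
white_bottle scene [0.69] [309. 217.] 400 [0.609 0.096]
white_bottle side [0.7] [243. 208.] 550 [0.639 0.026]
   fit [ 0.632   0.0687 -0.0014  0.906 ]
   fit [ 0.6338  0.0683 -0.0016  0.9142]
   fit [ 6.322e-01  6.360e-02 -4.000e-04  9.242e-01]
orange_holder scene [0.66] [185. 248.] 467 [ 0.459 -0.277]
orange_holder side [0.84, 0.32] [317. 161.] 277 [ 0.441 -0.244]
   fit [ 0.4424 -0.267
[... 408 characters left out ...]
 0.616 -0.118]
yellow_spindle side [0.7] [263. 188.] 290 [ 0.597 -0.077]
   fit [ 5.998e-01 -1.037e-01  8.000e-04  9.000e-01]
   fit [ 6.000e-01 -1.033e-01  4.000e-04  9.436e-01]
   fit [ 0.5992 -0.1065  0.0015  0.8659]
white_holder scene [0.6, 0.47] [275. 201.] 225 [0.467 0.083]
white_holder side [0.62] [314. 229.] 433 [0.452 0.114]
   fit [4.514e-01 9.630e-02 8.000e-04 8.825e-01]
   fit [4.504e-01 9.720e-02 7.000e-04 8.795e-01]
   fit [4.521e-01 9.350e-02 2.000e-04 9.025e-01]
aeroplane scene [0.71] [379. 158.] 1097 [0.531 0.566]
aeroplane side [0.72] [258. 374.] 7005 [0.55  0.518]
hobby_knife scene [0.61] [146. 289.] 93 [ 0.531 -0.459]
hobby_knife side [0.59] [292. 139.] 21 [ 0.523 -0.413]
```

```bash
cat > go.py <<'E'
from h import *
import sys
x,y,z,w=map(float,sys.argv[1:5]); s=state()
r=R.from_euler("xyz",s["orientation"]); q=R.from_euler("xyz",[np.pi,0,w])
print("t=%.2f pos"%s["t"],np.round(s["tool_pos"],4),"yaw %.3f"%s["orientation"][2],"w %.3f"%s["width"],"ff %.1f"%s["finger_force"])
print("t mm",np.round(r.inv().apply(np.array([x,y,z])-s["tool_pos"])*1000,1),"a deg",np.round(np.degrees((r.inv()*q).as_rotvec()),1))
E
python3 go.py .6295 -.239 .22 1.21; python3 - <<'E'
from h import *
d=cam("scene");e=cam("side");print(ray(d,[72,305],0),ray(e,[321,122],0),ray(d,[62,245],.15))
E
```

```text
t=1.25 pos [ 0.2236 -0.5836  0.2313] yaw 0.366 w 1.001 ff 0.0
t mm [ 502.3 -176.6   11.3] a deg [  0.   -0.  -48.4]
[ 0.42328492 -0.62827885  0.        ] [ 0.41734141 -0.61775306  0.        ] [ 0.36391205 -0.58933829  0.15      ]
```

Call:
{"method": "apply_moves", "body": {
  "commands": [
    {"tx":250,"ty":-88,"tz":0,"az":-48,"claw":-1},
    {"tx":250,"ty":-88,"tz":0,"az":-48,"claw":-1},
    {"tx":250,"ty":-88,"tz":0,"az":-48,"claw":-1},
    {"tx":250,"ty":-88,"tz":0,"az":-48,"claw":-1},
    {"tx":250,"ty":-88,"tz":0,"az":-48,"claw":-1}
  ],
  "force": 40
}}

```text
schema error: expected keys ax, ay, az, tx, ty, tz, claw
```

```bash
python3 go.py .6295 -.239 .22 1.21
```

```text
t=1.35 pos [ 0.2236 -0.5836  0.2313] yaw 0.366 w 1.001 ff 0.0
t mm [ 502.3 -176.6   11.3] a deg [  0.   -0.  -48.4]
```

All keys are needed in every row.

Call:
{"method": "apply_moves", "body": {
  "commands": [
    {"ax":0,"ay":0,"tx":250,"ty":-88,"tz":0,"az":-48,"claw":-1},
    {"ax":0,"ay":0,"tx":250,"ty":-88,"tz":0,"az":-48,"claw":-1},
    {"ax":0,"ay":0,"tx":250,"ty":-88,"tz":0,"az":-48,"claw":-1},
    {"ax":0,"ay":0,"tx":250,"ty":-88,"tz":0,"az":-48,"claw":-1},
    {"ax":0,"ay":0,"tx":250,"ty":-88,"tz":0,"az":-48,"claw":-1}
  ],
  "force": 40
}}

```text
t: 1.98
tool_pos: [0.4305, -0.4072, 0.2319]
orientation: [3.139, -0.003, 1.216]
wrist_force: [-0.8, -1.0, 0.1]
width: 0.999
finger_force: 0.0
```

```bash
python3 go.py .6295 -.239 .22 1.21
```

```text
t=1.98 pos [ 0.4305 -0.4072  0.2319] yaw 1.216 w 0.999 ff 0.0
t mm [226.9 128.   13. ] a deg [ 0.2 -0.2  0.3]
```

Call:
{"method": "apply_moves", "body": {
  "commands": [
    {"ax":0,"ay":0,"tx":227,"ty":128,"tz":13,"az":0,"claw":-1},
    {"ax":0,"ay":0,"tx":227,"ty":128,"tz":13,"az":0,"claw":-1},
    {"ax":0,"ay":0,"tx":227,"ty":128,"tz":13,"az":0,"claw":-1},
    {"ax":0,"ay":0,"tx":227,"ty":128,"tz":13,"az":0,"claw":-1},
    {"ax":0,"ay":0,"tx":227,"ty":128,"tz":13,"az":0,"claw":-1}
  ]
}}

```text
t: 2.6
tool_pos: [0.6304, -0.2394, 0.2181]
orientation: [3.14, -0.005, 1.212]
wrist_force: [-1.1, 0.4, 0.6]
width: 1.001
finger_force: 0.0
```

```bash
cat > look.py <<'E'
# look.py pic name [zbase] ... : wrist fit of the given things
from h import *
import sys,json
P0=dict(glue_jar=(.4485,.262),cement_bottle=(.615,.2447),tape_roll=(.6295,-.2393),white_bottle=(.632,.0687),orange_holder=(.443,-.268),green_holder=(.457,-.102),yellow_spindle=(.6,-.1037),white_holder=(.451,.0963))
d=cam("wrist"); im=d["img"][...,::-1].copy()
for n in sys.argv[2:]:
    r=imaging.regions_of(n,"wrist")
    for k in r[:2]:
        m=k["region"]
        if m.sum()<200: continue
        q=np.argwhere(m).mean(0)[::-1]
        f=fit(n,[(d,m)],P0[n],YAWS.get(n,(0,)),up=2)
        edge=m[0].any() or m[-1].any() or m[:,0].any() or m[:,-1].any()
        print(n,"p %.2f"%k["p"],np.round(q),m.sum(),"edge" if edge else "","fit",np.round(f,4))
        c=cv2.findContours(sil(d,n,*f[:3],up=1).astype(np.uint8),0,2)[0]; cv2.drawContours(im,c,-1,(255,0,255),1)
cv2.imwrite("pics/"+sys.argv[1]+".png",im)
E
python3 go.py .6295 -.239 .22 1.21;python3 look.py w1 tape_roll yellow_spindle orange_holder green_holder;python3 go.py .6295 -.239 .22 1.21
```

```text
t=2.60 pos [ 0.6304 -0.2394  0.2181] yaw 1.212 w 1.001 ff 0.0
t mm [ 0.1 -1.  -1.9] a deg [ 0.1 -0.3  0.1]
tape_roll p 0.89 [283. 183.] 1267  fit [ 0.6288 -0.2387  0.0008  0.6924]
yellow_spindle p 0.81 [216.  80.] 3646  fit [ 5.981e-01 -1.052e-01  6.000e-04  9.492e-01]
orange_holder p 0.88 [153. 245.] 2380  fit [ 0.4407 -0.2674  0.0011  0.7542]
green_holder p 0.87 [103. 123.] 4612  fit [ 0.4557 -0.1024  1.2541  0.9796]
t=2.85 pos [ 0.6249 -0.2488  0.2182] yaw 1.201 w 1.004 ff 0.0
t mm [10.7  0.7 -1.8] a deg [-0.   0.1 -0.5]
```

```bash
python3 look.py w2 tape_roll yellow_spindle orange_holder green_holder;python3 go.py .6295 -.239 .22 1.21
```

```text
tape_roll p 0.92 [284. 172.] 1163  fit [ 6.285e-01 -2.379e-01 -4.000e-04  6.282e-01]
yellow_spindle p 0.91 [216.  69.] 3882  fit [ 5.980e-01 -1.046e-01  5.000e-04  9.728e-01]
green_holder p 0.76 [103. 115.] 4661  fit [ 0.4557 -0.1027 -0.3183  0.9714]
t=3.10 pos [ 0.6258 -0.2474  0.2185] yaw 1.202 w 0.995 ff 0.0
t mm [ 9.2  0.4 -1.5] a deg [ 0.   0.  -0.5]
```

View pics/w2.png

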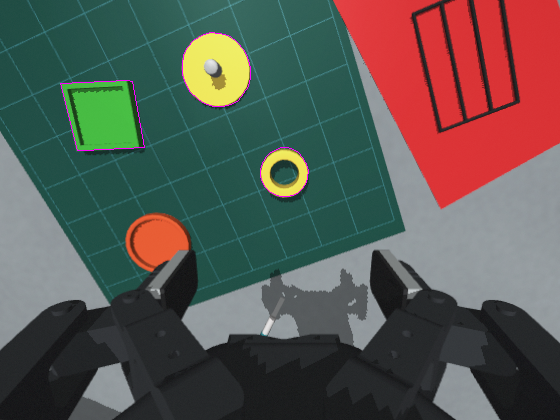

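The wrist view shows the fitted outlines sitting on the tape (284,172), the spindle (216,69) and the green dish (103,115). I'll descend on the tape.

Call:
{"method": "apply_moves", "body": {
  "commands": [
    {"ax":0,"ay":0,"tx":10,"ty":0,"tz":50,"az":0,"claw":-1},
    {"ax":0,"ay":0,"tx":10,"ty":0,"tz":110,"az":0,"claw":-1},
    {"ax":0,"ay":0,"tx":10,"ty":0,"tz":160,"az":0,"claw":-1},
    {"ax":0,"ay":0,"tx":10,"ty":0,"tz":185,"az":0,"claw":-1},
    {"ax":0,"ay":0,"tx":10,"ty":0,"tz":190,"az":0,"claw":-1}
  ]
}}

```text
t: 3.72
tool_pos: [0.6286, -0.2368, 0.0264]
orientation: [-3.138, 0.0, 1.203]
wrist_force: [-0.3, 0.4, -0.6]
width: 1.002
finger_force: 0.0
```

```bash
sleep 0; python3 go.py .6285 -.238 -.002 1.2
```

```text
t=3.73 pos [ 0.6286 -0.2368  0.0264] yaw 1.203 w 1.002 ff 0.0
t mm [-1.1  0.5 28.4] a deg [-0.2  0.   0.2]
```

Call:
{"method": "apply_moves", "body": {
  "commands": [
    {"ax":0,"ay":0,"tx":-1,"ty":0,"tz":18,"az":0,"claw":-1},
    {"ax":0,"ay":0,"tx":-1,"ty":0,"tz":28,"az":0,"claw":-1},
    {"ax":0,"ay":0,"tx":-1,"ty":0,"tz":28,"az":0,"claw":1},
    {"ax":0,"ay":0,"tx":-1,"ty":0,"tz":28,"az":0,"claw":1},
    {"ax":0,"ay":0,"tx":-1,"ty":0,"tz":28,"az":0,"claw":1}
  ],
  "force": 30
}}

```text
t: 4.35
tool_pos: [0.6305, -0.2379, 0.0012]
orientation: [3.14, -0.0, 1.204]
wrist_force: [0.2, 0.5, 1.5]
width: 0.648
finger_force: 32.0
```

Call:
{"method": "apply_moves", "body": {
  "commands": [
    {"ax":0,"ay":0,"tx":0,"ty":0,"tz":0,"az":0,"claw":1},
    {"ax":0,"ay":0,"tx":0,"ty":0,"tz":0,"az":0,"claw":1}
  ]
}}

```text
t: 4.6
tool_pos: [0.6304, -0.2379, 0.0011]
orientation: [3.14, -0.0, 1.204]
wrist_force: [-0.4, -0.1, 6.6]
width: 0.649
finger_force: 32.3
```

Call:
{"method": "apply_moves", "body": {
  "commands": [
    {"ax":0,"ay":0,"tx":0,"ty":0,"tz":-15,"az":0,"claw":1},
    {"ax":0,"ay":0,"tx":0,"ty":0,"tz":-50,"az":0,"claw":1},
    {"ax":0,"ay":0,"tx":0,"ty":0,"tz":-70,"az":0,"claw":1},
    {"ax":0,"ay":0,"tx":0,"ty":0,"tz":-70,"az":0,"claw":1},
    {"ax":0,"ay":0,"tx":0,"ty":0,"tz":-70,"az":0,"claw":1}
  ]
}}

```text
t: 5.22
tool_pos: [0.6289, -0.2376, 0.0694]
orientation: [-3.14, 0.0, 1.204]
wrist_force: [-0.9, 1.1, -0.4]
width: 0.649
finger_force: 32.1
```

```bash
python3 look.py w3 yellow_spindle; python3 go.py .5985 -.1048 .065 1.2
```

```text
yellow_spindle p 0.88 [166.  51.] 11141 edge fit [ 5.976e-01 -1.040e-01 -1.000e-04  9.883e-01]
t=5.33 pos [ 0.6287 -0.2375  0.0689] yaw 1.204 w 0.656 ff 32.1
t mm [113.  -75.8   4. ] a deg [-0.1  0.   0.2]
```

View pics/w3.png

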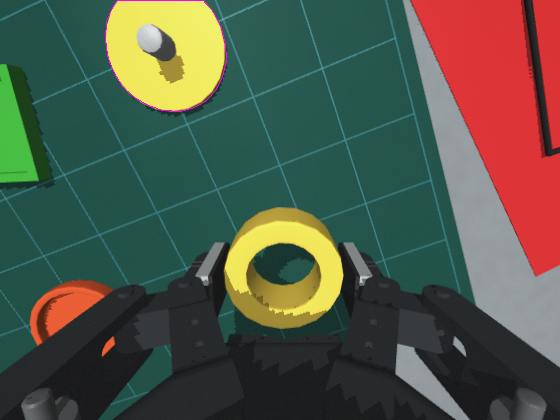

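The tape is held at (284,268) between the pads, and the spindle outline at (166,51) fits well. I'll carry it over.

Call:
{"method": "apply_moves", "body": {
  "commands": [
    {"ax":0,"ay":0,"tx":40,"ty":-27,"tz":0,"az":0,"claw":1},
    {"ax":0,"ay":0,"tx":80,"ty":-54,"tz":0,"az":0,"claw":1},
    {"ax":0,"ay":0,"tx":104,"ty":-70,"tz":0,"az":0,"claw":1},
    {"ax":0,"ay":0,"tx":113,"ty":-76,"tz":0,"az":0,"claw":1},
    {"ax":0,"ay":0,"tx":113,"ty":-76,"tz":0,"az":0,"claw":1}
  ]
}}

```text
t: 5.95
tool_pos: [0.5993, -0.1052, 0.0698]
orientation: [-3.141, 0.001, 1.204]
wrist_force: [0.2, -0.1, 0.6]
width: 0.653
finger_force: 32.2
```

```bash
python3 - <<'E'
from h import *
d=cam("wrist");r=imaging.regions_of("tape_roll","wrist")
m=r[0]["region"].astype(np.uint8); c=cv2.findContours(m,0,2)[0]; cv2.drawContours(m,c,-1,1,-1)
print(m.sum(),np.round(fit("tape_roll",[(d,m>0)],state()["tool_pos"],z=state()["tool_pos"][2]-.001,up=2),4))
cv2.imwrite("pics/w4.png",d["img"][...,::-1])
E
python3 go.py .5985 -.1048 .009 1.2
```

```text
11418 [ 5.978e-01 -1.060e-01 -5.000e-04  9.752e-01]
t=6.05 pos [ 0.5996 -0.1073  0.07  ] yaw 1.201 w 0.655 ff 32.2
t mm [ 2.1 -2.  61. ] a deg [0.  0.1 0.1]
```

Call:
{"method": "apply_moves", "body": {
  "commands": [
    {"ax":0,"ay":0,"tx":1,"ty":-1,"tz":20,"az":0,"claw":1},
    {"ax":0,"ay":0,"tx":1,"ty":-1,"tz":40,"az":0,"claw":1},
    {"ax":0,"ay":0,"tx":1,"ty":-1,"tz":54,"az":0,"claw":1},
    {"ax":0,"ay":0,"tx":1,"ty":-1,"tz":61,"az":0,"claw":1},
    {"ax":0,"ay":0,"tx":1,"ty":-1,"tz":61,"az":0,"claw":1}
  ]
}}

```text
t: 6.68
tool_pos: [0.5986, -0.1038, 0.0088]
orientation: [-3.141, 0.0, 1.203]
wrist_force: [0.0, -0.2, 0.8]
width: 0.649
finger_force: 32.2
```

Call:
{"method": "apply_moves", "body": {
  "commands": [
    {"ax":0,"ay":0,"tx":0,"ty":0,"tz":0,"az":0,"claw":-1},
    {"ax":0,"ay":0,"tx":0,"ty":0,"tz":0,"az":0,"claw":-1},
    {"ax":0,"ay":0,"tx":0,"ty":0,"tz":0,"az":0,"claw":-1},
    {"ax":0,"ay":0,"tx":0,"ty":0,"tz":-50,"az":0,"claw":-1},
    {"ax":0,"ay":0,"tx":0,"ty":0,"tz":-100,"az":0,"claw":-1}
  ]
}}

```text
t: 7.3
tool_pos: [0.5984, -0.1036, 0.1102]
orientation: [-3.141, 0.0, 1.204]
wrist_force: [1.0, -0.3, 0.6]
width: 0.999
finger_force: 0.0
```

```bash
python3 go.py .632 .0687 .22 1.2
```

```text
t=7.30 pos [ 0.5984 -0.1036  0.1102] yaw 1.204 w 0.999 ff 0.0
t mm [ 172.8  -30.6 -109.8] a deg [-0.1  0.   0.2]
```

Call:
{"method": "apply_moves", "body": {
  "commands": [
    {"ax":0,"ay":0,"tx":20,"ty":0,"tz":-60,"az":-10,"claw":-1},
    {"ax":0,"ay":0,"tx":70,"ty":-12,"tz":-100,"az":-20,"claw":-1},
    {"ax":0,"ay":0,"tx":120,"ty":-22,"tz":-110,"az":-28,"claw":-1},
    {"ax":0,"ay":0,"tx":160,"ty":-30,"tz":-110,"az":-28,"claw":-1},
    {"ax":0,"ay":0,"tx":165,"ty":-30,"tz":-110,"az":-28,"claw":-1}
  ]
}}

```text
t: 7.92
tool_pos: [0.6299, 0.0663, 0.2201]
orientation: [3.14, -0.003, 1.699]
wrist_force: [0.5, -0.4, -0.5]
width: 0.997
finger_force: 0.0
```

```bash
python3 -c "
from h import *
cam('wrist');cam('wrist')"; python3 look.py w5 white_bottle white_holder cement_bottle glue_jar; python3 go.py .632 .0687 .1 1.7
```

```text
white_bottle p 0.58 [286. 183.] 1471  fit [6.300e-01 6.820e-02 4.000e-04 9.722e-01]
white_holder p 0.83 [138. 133.] 3070  fit [4.501e-01 9.560e-02 4.000e-04 9.758e-01]
white_holder p 0.72 [132. 272.] 1293  fit [0.451  0.0963 0.     0.    ]
cement_bottle p 0.93 [290.  15.] 1665 edge fit [0.6128 0.2455 0.8531 0.9693]
glue_jar p 0.71 [138. 133.] 3008  fit [0.4485 0.262  0.     0.    ]
t=8.28 pos [0.63   0.0591 0.2191] yaw 1.690 w 0.999 ff 0.0
t mm [  9.4   3.2 119.1] a deg [-0.   0.1 -0.6]
```

View pics/w5.png

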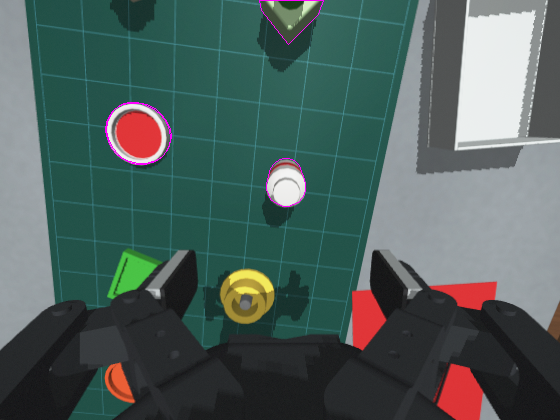

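The tape is on its spindle at (246,297). The white bottle (286,183) and its dish (138,133) fit well.

Call:
{"method": "apply_moves", "body": {
  "commands": [
    {"ax":0,"ay":0,"tx":9,"ty":1,"tz":30,"az":0,"claw":-1},
    {"ax":0,"ay":0,"tx":9,"ty":1,"tz":80,"az":0,"claw":-1},
    {"ax":0,"ay":0,"tx":9,"ty":1,"tz":130,"az":0,"claw":-1},
    {"ax":0,"ay":0,"tx":9,"ty":1,"tz":165,"az":0,"claw":-1},
    {"ax":0,"ay":0,"tx":9,"ty":1,"tz":177,"az":0,"claw":-1}
  ]
}}

```text
t: 8.9
tool_pos: [0.6285, 0.0688, 0.0401]
orientation: [-3.138, 0.001, 1.691]
wrist_force: [-1.0, 0.4, 0.3]
width: 1.003
finger_force: 0.0
```

Call:
{"method": "apply_moves", "body": {
  "commands": [
    {"ax":0,"ay":0,"tx":0,"ty":0,"tz":0,"az":0,"claw":-1},
    {"ax":0,"ay":0,"tx":0,"ty":0,"tz":0,"az":0,"claw":1},
    {"ax":0,"ay":0,"tx":0,"ty":0,"tz":0,"az":0,"claw":1},
    {"ax":0,"ay":0,"tx":0,"ty":0,"tz":0,"az":0,"claw":1},
    {"ax":0,"ay":0,"tx":0,"ty":0,"tz":0,"az":0,"claw":1}
  ]
}}

```text
t: 9.52
tool_pos: [0.6309, 0.0703, 0.0436]
orientation: [3.139, 0.0, 1.692]
wrist_force: [-0.3, -0.6, 7.2]
width: 0.46
finger_force: 29.8
```

```bash
python3 go.py .630 .068 .04 1.69;  python3 go.py .450 .0955 .11 1.69
```

```text
t=9.53 pos [0.6309 0.0703 0.0436] yaw 1.692 w 0.460 ff 29.8
t mm [-2.1 -1.1  3.6] a deg [0.1 0.  0.1]
t=9.53 pos [0.6309 0.0703 0.0436] yaw 1.692 w 0.460 ff 29.8
t mm [  46.9 -176.3  -66.8] a deg [0.1 0.  0.1]
```

Call:
{"method": "apply_moves", "body": {
  "commands": [
    {"ax":0,"ay":0,"tx":0,"ty":0,"tz":-15,"az":0,"claw":1},
    {"ax":0,"ay":0,"tx":0,"ty":0,"tz":-50,"az":0,"claw":1},
    {"ax":0,"ay":0,"tx":5,"ty":-20,"tz":-70,"az":0,"claw":1},
    {"ax":0,"ay":0,"tx":20,"ty":-60,"tz":-70,"az":0,"claw":1},
    {"ax":0,"ay":0,"tx":30,"ty":-100,"tz":-70,"az":0,"claw":1}
  ]
}}

```text
t: 10.15
tool_pos: [0.5262, 0.0885, 0.1134]
orientation: [3.14, -0.001, 1.692]
wrist_force: [0.4, -0.2, -0.8]
width: 0.457
finger_force: 30.5
```

```bash
python3 go.py .4505 .0975 .11 1.69
```

```text
t=10.15 pos [0.5262 0.0885 0.1134] yaw 1.692 w 0.457 ff 30.5
t mm [ 18.1 -74.1   3.3] a deg [ 0.1 -0.1  0.1]
```

Call:
{"method": "apply_moves", "body": {
  "commands": [
    {"ax":0,"ay":0,"tx":9,"ty":-40,"tz":0,"az":0,"claw":1},
    {"ax":0,"ay":0,"tx":18,"ty":-65,"tz":0,"az":0,"claw":1},
    {"ax":0,"ay":0,"tx":18,"ty":-74,"tz":0,"az":0,"claw":1},
    {"ax":0,"ay":0,"tx":18,"ty":-74,"tz":0,"az":0,"claw":1},
    {"ax":0,"ay":0,"tx":18,"ty":-74,"tz":0,"az":0,"claw":1}
  ]
}}

```text
t: 10.78
tool_pos: [0.4531, 0.0966, 0.1124]
orientation: [3.14, -0.0, 1.691]
wrist_force: [-0.3, -0.1, -1.0]
width: 0.461
finger_force: 30.5
```

```bash
cat > look2.py <<'E'
# look2.py pic held dz holder : where the held thing and its holder are now
from h import *
import sys
from look_p0 import P0
_,pic,held,dz,hold=sys.argv
d=cam("wrist"); im=d["img"][...,::-1].copy(); s=state()
for n,z,x0 in((held,s["tool_pos"][2]+float(dz),s["tool_pos"]),(hold,0,P0[hold])):
    r=imaging.regions_of(n,"wrist")
    if not r: print(n,"unseen"); continue
    m=r[0]["region"]; f=fit(n,[(d,m)],x0,YAWS.get(n,(0,)),z=z,up=2); print(n,"p %.2f"%r[0]["p"],np.round(f,4))
    c=cv2.findContours(sil(d,n,*f[:3],z=z,up=1).astype(np.uint8),0,2)[0]; cv2.drawContours(im,c,-1,(255,0,255),1)
cv2.imwrite("pics/"+pic+".png",im)
E
grep P0= look.py > look_p0.py
python3 look2.py w6 white_bottle -.0436 white_holder; python3 go.py .4505 .0975 .0485 1.69
```

```text
white_bottle p 0.97 [4.519e-01 9.570e-02 2.000e-04 8.732e-01]
white_holder p 0.87 [4.505e-01 9.610e-02 1.000e-04 6.225e-01]
t=10.93 pos [0.4524 0.0965 0.1122] yaw 1.691 w 0.459 ff 30.5
t mm [ 1.2 -1.8 63.7] a deg [ 0.1 -0.   0.1]
```

View pics/w6.png

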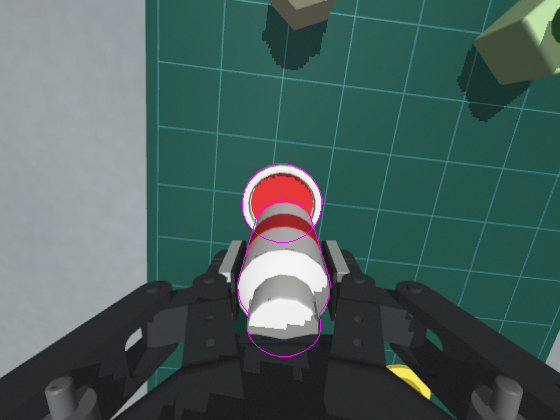

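The bottle base (284,208) lines up with the dish (282,203). I'll lower it.

Call:
{"method": "apply_moves", "body": {
  "commands": [
    {"ax":0,"ay":0,"tx":1,"ty":-1,"tz":20,"az":0,"claw":1},
    {"ax":0,"ay":0,"tx":1,"ty":-1,"tz":40,"az":0,"claw":1},
    {"ax":0,"ay":0,"tx":1,"ty":-1,"tz":56,"az":0,"claw":1},
    {"ax":0,"ay":0,"tx":1,"ty":-1,"tz":63,"az":0,"claw":1},
    {"ax":0,"ay":0,"tx":1,"ty":-1,"tz":63,"az":0,"claw":1}
  ]
}}

```text
t: 11.55
tool_pos: [0.4504, 0.0975, 0.049]
orientation: [-3.141, 0.0, 1.692]
wrist_force: [-0.1, -0.0, -0.2]
width: 0.462
finger_force: 30.5
```

Call:
{"method": "apply_moves", "body": {
  "commands": [
    {"ax":0,"ay":0,"tx":0,"ty":0,"tz":0,"az":0,"claw":-1},
    {"ax":0,"ay":0,"tx":0,"ty":0,"tz":0,"az":0,"claw":-1},
    {"ax":0,"ay":0,"tx":0,"ty":0,"tz":0,"az":0,"claw":-1},
    {"ax":0,"ay":0,"tx":0,"ty":0,"tz":-50,"az":0,"claw":-1},
    {"ax":0,"ay":0,"tx":0,"ty":0,"tz":-110,"az":0,"claw":-1}
  ]
}}

```text
t: 12.18
tool_pos: [0.4495, 0.0972, 0.16]
orientation: [-3.139, 0.001, 1.693]
wrist_force: [1.4, 0.1, -0.2]
width: 1.003
finger_force: 0.0
```

```bash
python3 go.py .613 .235 .22 .75
```

```text
t=12.18 pos [0.4495 0.0972 0.16  ] yaw 1.693 w 1.003 ff 0.0
t mm [116.8 178.9 -60.6] a deg [-0.1  0.1 54. ]
```

Call:
{"method": "apply_moves", "body": {
  "commands": [
    {"ax":0,"ay":0,"tx":30,"ty":45,"tz":-40,"az":10,"claw":-1},
    {"ax":0,"ay":0,"tx":58,"ty":90,"tz":-60,"az":20,"claw":-1},
    {"ax":0,"ay":0,"tx":86,"ty":130,"tz":-60,"az":30,"claw":-1},
    {"ax":0,"ay":0,"tx":110,"ty":167,"tz":-60,"az":40,"claw":-1},
    {"ax":0,"ay":0,"tx":117,"ty":179,"tz":-60,"az":50,"claw":-1}
  ]
}}

```text
t: 12.8
tool_pos: [0.6149, 0.2379, 0.2191]
orientation: [-3.141, -0.002, 0.816]
wrist_force: [-0.3, -0.1, 0.5]
width: 0.998
finger_force: 0.0
```

```bash
python3 -c "
from h import *
cam('wrist');cam('wrist')"; python3 look.py w7 cement_bottle white_bottle white_holder glue_jar; python3 go.py .613 .2455 .1 .75
```

```text
cement_bottle p 0.92 [278. 181.] 1700  fit [ 0.6132  0.2448 -0.7131  0.9194]
white_bottle p 0.82 [268. 327.] 466  fit [0.632  0.0687 0.     0.    ]
white_holder p 0.85 [269. 320.] 796  fit [0.4488 0.0945 0.0008 0.4257]
glue_jar p 0.93 [171. 249.] 884  fit [0.449  0.2624 0.1903 0.4434]
t=13.15 pos [0.6132 0.2342 0.2194] yaw 0.821 w 1.000 ff 0.0
t mm [  8.2  -7.8 119.3] a deg [-0.   0.1  4. ]
```

View pics/w7.png

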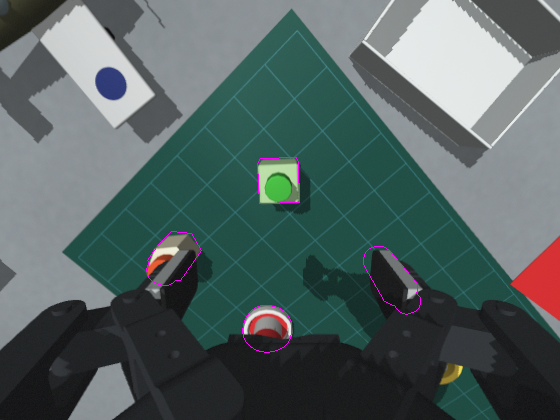

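The white bottle is upright in its dish at (268,325). The cement bottle at (278,181) fits with yaw 0.858, and the plane's wing is well clear.

Call:
{"method": "apply_moves", "body": {
  "commands": [
    {"ax":0,"ay":0,"tx":8,"ty":-7,"tz":40,"az":-2,"claw":-1},
    {"ax":0,"ay":0,"tx":8,"ty":-7,"tz":95,"az":-2,"claw":-1},
    {"ax":0,"ay":0,"tx":8,"ty":-7,"tz":150,"az":-2,"claw":-1},
    {"ax":0,"ay":0,"tx":8,"ty":-7,"tz":190,"az":-2,"claw":-1},
    {"ax":0,"ay":0,"tx":8,"ty":-7,"tz":206,"az":-2,"claw":-1}
  ]
}}

```text
t: 13.78
tool_pos: [0.6124, 0.2446, 0.0111]
orientation: [-3.14, 0.004, 0.855]
wrist_force: [0.5, -0.7, 0.5]
width: 1.001
finger_force: 0.0
```

Call:
{"method": "apply_moves", "body": {
  "commands": [
    {"ax":0,"ay":0,"tx":0,"ty":0,"tz":0,"az":0,"claw":-1},
    {"ax":0,"ay":0,"tx":0,"ty":0,"tz":0,"az":0,"claw":1},
    {"ax":0,"ay":0,"tx":0,"ty":0,"tz":0,"az":0,"claw":1},
    {"ax":0,"ay":0,"tx":0,"ty":0,"tz":0,"az":0,"claw":1},
    {"ax":0,"ay":0,"tx":0,"ty":0,"tz":0,"az":0,"claw":1}
  ]
}}

```text
t: 14.4
tool_pos: [0.6153, 0.2464, 0.015]
orientation: [3.14, -0.002, 0.854]
wrist_force: [-0.2, -0.4, 7.0]
width: 0.509
finger_force: 31.9
```

```bash
python3 go.py .6132 .2448 .012 .858;  python3 go.py .4557 -.1025 .15 1.253
```

```text
t=14.40 pos [0.6153 0.2464 0.015 ] yaw 0.854 w 0.509 ff 31.9
t mm [-2.6 -0.5  3. ] a deg [ 0.1 -0.1 -0.2]
t=14.40 pos [0.6153 0.2464 0.015 ] yaw 0.854 w 0.509 ff 31.9
t mm [-367.6  109.  -135.8] a deg [  0.1  -0.1 -22.8]
```

Call:
{"method": "apply_moves", "body": {
  "commands": [
    {"ax":0,"ay":0,"tx":0,"ty":0,"tz":-15,"az":0,"claw":1},
    {"ax":0,"ay":0,"tx":0,"ty":0,"tz":-55,"az":0,"claw":1},
    {"ax":0,"ay":0,"tx":0,"ty":0,"tz":-100,"az":0,"claw":1},
    {"ax":0,"ay":0,"tx":-30,"ty":9,"tz":-135,"az":-6,"claw":1},
    {"ax":0,"ay":0,"tx":-75,"ty":22,"tz":-135,"az":-12,"claw":1}
  ]
}}

```text
t: 15.02
tool_pos: [0.5836, 0.1769, 0.1523]
orientation: [3.136, -0.007, 1.07]
wrist_force: [1.0, -1.4, -1.8]
width: 0.512
finger_force: 31.2
```

```bash
python3 go.py .4565 -.100 .15 1.253
```

```text
t=15.03 pos [0.5836 0.1769 0.1523] yaw 1.070 w 0.512 ff 31.2
t mm [-3.039e+02  2.150e+01  2.000e-01] a deg [  0.3  -0.4 -10.5]
```

Call:
{"method": "apply_moves", "body": {
  "commands": [
    {"ax":0,"ay":0,"tx":-50,"ty":3,"tz":0,"az":-5,"claw":1},
    {"ax":0,"ay":0,"tx":-105,"ty":7,"tz":0,"az":-10,"claw":1},
    {"ax":0,"ay":0,"tx":-160,"ty":11,"tz":0,"az":-10,"claw":1},
    {"ax":0,"ay":0,"tx":-215,"ty":15,"tz":0,"az":-10,"claw":1},
    {"ax":0,"ay":0,"tx":-260,"ty":18,"tz":0,"az":-10,"claw":1}
  ]
}}

```text
t: 15.65
tool_pos: [0.4698, -0.0635, 0.149]
orientation: [3.141, 0.001, 1.237]
wrist_force: [0.2, 0.3, -1.7]
width: 0.511
finger_force: 31.2
```

```bash
python3 go.py .4565 -.100 .1 1.253
```

```text
t=15.65 pos [ 0.4698 -0.0635  0.149 ] yaw 1.237 w 0.511 ff 31.2
t mm [-38.8  -0.6  49. ] a deg [ 0.   0.1 -0.9]
```

Call:
{"method": "apply_moves", "body": {
  "commands": [
    {"ax":0,"ay":0,"tx":-30,"ty":-1,"tz":0,"az":-1,"claw":1},
    {"ax":0,"ay":0,"tx":-38,"ty":-1,"tz":20,"az":-1,"claw":1},
    {"ax":0,"ay":0,"tx":-38,"ty":-1,"tz":50,"az":-1,"claw":1},
    {"ax":0,"ay":0,"tx":-38,"ty":-1,"tz":64,"az":-1,"claw":1},
    {"ax":0,"ay":0,"tx":-38,"ty":-1,"tz":64,"az":-1,"claw":1}
  ]
}}

```text
t: 16.27
tool_pos: [0.4574, -0.0966, 0.0841]
orientation: [-3.141, 0.001, 1.256]
wrist_force: [-0.0, -0.1, -1.2]
width: 0.51
finger_force: 31.1
```

```bash
python3 -c "
from h import *
cam('wrist')"; python3 look2.py w8 cement_bottle -.015 green_holder; python3 go.py .4565 -.100 .0195 1.253
```

```text
cement_bottle p 0.77 [ 0.4571 -0.0953 -0.3159  0.8055]
green_holder p 0.71 [ 0.4558 -0.1012  1.2413  0.4625]
t=16.48 pos [ 0.4583 -0.0967  0.0852] yaw 1.256 w 0.507 ff 31.1
t mm [-3.7 -0.8 65.7] a deg [ 0.1 -0.   0.2]
```

View pics/w8.png

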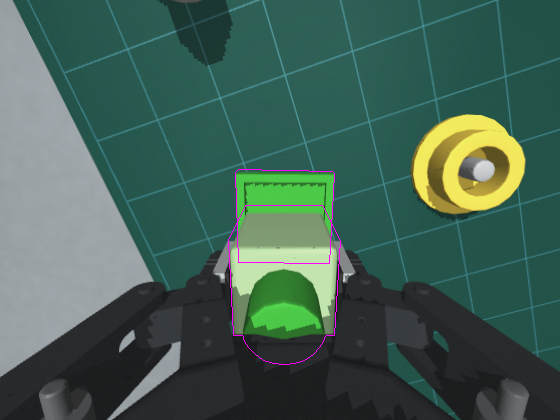

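The bottle is squared up with the green dish (285,215), and the tape sits properly round its post. I'll lower it.

Call:
{"method": "apply_moves", "body": {
  "commands": [
    {"ax":0,"ay":0,"tx":-5,"ty":-1,"tz":15,"az":0,"claw":1},
    {"ax":0,"ay":0,"tx":-5,"ty":-1,"tz":35,"az":0,"claw":1},
    {"ax":0,"ay":0,"tx":-5,"ty":-1,"tz":55,"az":0,"claw":1},
    {"ax":0,"ay":0,"tx":-5,"ty":-1,"tz":65,"az":0,"claw":1},
    {"ax":0,"ay":0,"tx":-5,"ty":-1,"tz":65,"az":0,"claw":1}
  ]
}}

```text
t: 17.1
tool_pos: [0.4555, -0.1012, 0.0198]
orientation: [3.141, 0.0, 1.256]
wrist_force: [-0.7, 0.7, -1.5]
width: 0.513
finger_force: 32.8
```

Call:
{"method": "apply_moves", "body": {
  "commands": [
    {"ax":0,"ay":0,"tx":0,"ty":0,"tz":0,"az":0,"claw":-1},
    {"ax":0,"ay":0,"tx":0,"ty":0,"tz":0,"az":0,"claw":-1},
    {"ax":0,"ay":0,"tx":0,"ty":0,"tz":0,"az":0,"claw":-1},
    {"ax":0,"ay":0,"tx":0,"ty":0,"tz":-50,"az":0,"claw":-1},
    {"ax":0,"ay":0,"tx":0,"ty":0,"tz":-110,"az":0,"claw":-1}
  ]
}}

```text
t: 17.73
tool_pos: [0.4543, -0.101, 0.1297]
orientation: [-3.139, 0.001, 1.256]
wrist_force: [1.7, -0.8, -1.6]
width: 1.001
finger_force: 0.0
```

```bash
python3 go.py .449 .255 .23 1.5
```

```text
t=17.73 pos [ 0.4543 -0.101   0.1297] yaw 1.256 w 1.001 ff 0.0
t mm [ 336.8 -115.4 -100.3] a deg [ -0.2   0.  -14. ]
```

Call:
{"method": "apply_moves", "body": {
  "commands": [
    {"ax":0,"ay":0,"tx":10,"ty":-3,"tz":-55,"az":-5,"claw":-1},
    {"ax":0,"ay":0,"tx":50,"ty":-17,"tz":-95,"az":-10,"claw":-1},
    {"ax":0,"ay":0,"tx":105,"ty":-36,"tz":-100,"az":-14,"claw":-1},
    {"ax":0,"ay":0,"tx":160,"ty":-55,"tz":-100,"az":-14,"claw":-1},
    {"ax":0,"ay":0,"tx":215,"ty":-74,"tz":-100,"az":-14,"claw":-1}
  ]
}}

```text
t: 18.35
tool_pos: [0.4512, 0.1275, 0.2296]
orientation: [3.141, 0.0, 1.499]
wrist_force: [1.7, -0.7, -0.1]
width: 1.003
finger_force: 0.0
```

```bash
python3 go.py .449 .255 .23 1.5
```

```text
t=18.35 pos [0.4512 0.1275 0.2296] yaw 1.499 w 1.003 ff 0.0
t mm [127.  -11.3  -0.5] a deg [ 0.  0. -0.]
```

Call:
{"method": "apply_moves", "body": {
  "commands": [
    {"ax":0,"ay":0,"tx":50,"ty":-4,"tz":0,"az":0,"claw":-1},
    {"ax":0,"ay":0,"tx":95,"ty":-8,"tz":0,"az":0,"claw":-1},
    {"ax":0,"ay":0,"tx":115,"ty":-10,"tz":0,"az":0,"claw":-1},
    {"ax":0,"ay":0,"tx":120,"ty":-10,"tz":0,"az":0,"claw":-1},
    {"ax":0,"ay":0,"tx":120,"ty":-10,"tz":0,"az":0,"claw":-1}
  ]
}}

```text
t: 18.98
tool_pos: [0.4499, 0.2456, 0.2291]
orientation: [-3.141, 0.001, 1.5]
wrist_force: [0.1, -0.1, -0.6]
width: 1.003
finger_force: 0.0
```

```bash
python3 -c "
from h import *
cam('wrist')"; python3 look.py w9 glue_jar; python3 go.py .449 .262 .008 1.5
```

```text
glue_jar p 0.68 [281. 169.] 1481  fit [0.4468 0.2609 0.4159 0.9728]
t=19.12 pos [0.4502 0.2449 0.2292] yaw 1.498 w 1.004 ff 0.0
t mm [ 17.2  -2.4 221.1] a deg [-0.   0.1 -0.1]
```

View pics/w9.png

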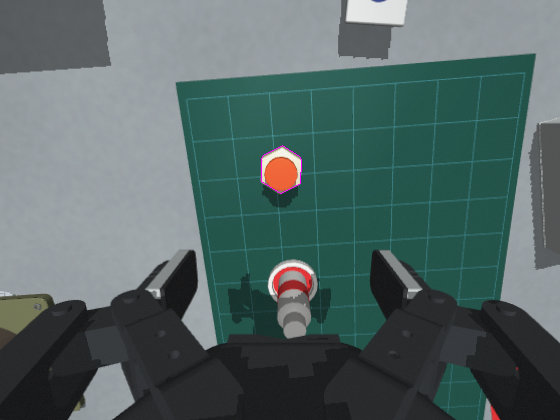

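The jar at (281,170) fits well with yaw 0.416, and the white bottle is upright in its dish at (293,290). I'll descend on the jar.

Call:
{"method": "apply_moves", "body": {
  "commands": [
    {"ax":0,"ay":0,"tx":16,"ty":-5,"tz":45,"az":2,"claw":-1},
    {"ax":0,"ay":0,"tx":16,"ty":-5,"tz":105,"az":2,"claw":-1},
    {"ax":0,"ay":0,"tx":16,"ty":-5,"tz":160,"az":2,"claw":-1},
    {"ax":0,"ay":0,"tx":16,"ty":-5,"tz":205,"az":2,"claw":-1},
    {"ax":0,"ay":0,"tx":16,"ty":-5,"tz":219,"az":2,"claw":-1}
  ]
}}

```text
t: 19.75
tool_pos: [0.4451, 0.2613, 0.0082]
orientation: [-3.139, 0.004, 1.465]
wrist_force: [0.3, 0.1, 0.3]
width: 1.003
finger_force: 0.0
```

Call:
{"method": "apply_moves", "body": {
  "commands": [
    {"ax":0,"ay":0,"tx":0,"ty":0,"tz":0,"az":0,"claw":-1},
    {"ax":0,"ay":0,"tx":0,"ty":0,"tz":0,"az":0,"claw":1},
    {"ax":0,"ay":0,"tx":0,"ty":0,"tz":0,"az":0,"claw":1},
    {"ax":0,"ay":0,"tx":0,"ty":0,"tz":0,"az":0,"claw":1},
    {"ax":0,"ay":0,"tx":0,"ty":0,"tz":0,"az":0,"claw":1}
  ]
}}

```text
t: 20.38
tool_pos: [0.4471, 0.2634, 0.0118]
orientation: [3.139, -0.002, 1.465]
wrist_force: [0.1, -0.5, 5.7]
width: 0.535
finger_force: 31.1
```

```bash
python3 go.py .4468 .2609 .01 1.463;  python3 go.py .4425 -.268 .15 1.25
```

```text
t=20.38 pos [0.4471 0.2634 0.0118] yaw 1.465 w 0.535 ff 31.1
t mm [-2.5  0.   1.7] a deg [ 0.1 -0.1  0.1]
t=20.38 pos [0.4471 0.2634 0.0118] yaw 1.465 w 0.535 ff 31.1
t mm [-528.7   51.9 -139. ] a deg [ 0.1 -0.1 12.3]
```

Call:
{"method": "apply_moves", "body": {
  "commands": [
    {"ax":0,"ay":0,"tx":0,"ty":0,"tz":-15,"az":0,"claw":1},
    {"ax":0,"ay":0,"tx":0,"ty":0,"tz":-60,"az":0,"claw":1},
    {"ax":0,"ay":0,"tx":0,"ty":0,"tz":-115,"az":0,"claw":1},
    {"ax":0,"ay":0,"tx":0,"ty":0,"tz":-165,"az":0,"claw":1},
    {"ax":0,"ay":0,"tx":-20,"ty":2,"tz":-190,"az":0,"claw":1}
  ]
}}

```text
t: 21.0
tool_pos: [0.4465, 0.245, 0.2043]
orientation: [3.137, -0.005, 1.468]
wrist_force: [0.3, -1.0, -1.1]
width: 0.533
finger_force: 31.4
```

Call:
{"method": "apply_moves", "body": {
  "commands": [
    {"ax":0,"ay":0,"tx":-40,"ty":4,"tz":0,"az":3,"claw":1},
    {"ax":0,"ay":0,"tx":-95,"ty":9,"tz":0,"az":6,"claw":1},
    {"ax":0,"ay":0,"tx":-150,"ty":15,"tz":0,"az":9,"claw":1},
    {"ax":0,"ay":0,"tx":-205,"ty":20,"tz":0,"az":12,"claw":1},
    {"ax":0,"ay":0,"tx":-255,"ty":25,"tz":0,"az":12,"claw":1}
  ]
}}

```text
t: 21.62
tool_pos: [0.4433, -0.0156, 0.2013]
orientation: [3.141, 0.001, 1.255]
wrist_force: [0.7, -0.5, 0.2]
width: 0.532
finger_force: 31.4
```

```bash
python3 go.py .4425 -.265 .2 1.25
```

```text
t=21.62 pos [ 0.4433 -0.0156  0.2013] yaw 1.255 w 0.532 ff 31.4
t mm [-237.3   76.7    1.6] a deg [0.1 0.  0.3]
```

Call:
{"method": "apply_moves", "body": {
  "commands": [
    {"ax":0,"ay":0,"tx":-50,"ty":16,"tz":0,"az":0,"claw":1},
    {"ax":0,"ay":0,"tx":-105,"ty":34,"tz":0,"az":0,"claw":1},
    {"ax":0,"ay":0,"tx":-160,"ty":52,"tz":0,"az":0,"claw":1},
    {"ax":0,"ay":0,"tx":-210,"ty":68,"tz":0,"az":0,"claw":1},
    {"ax":0,"ay":0,"tx":-237,"ty":77,"tz":0,"az":0,"claw":1}
  ]
}}

```text
t: 22.25
tool_pos: [0.4423, -0.2662, 0.2012]
orientation: [3.141, 0.002, 1.251]
wrist_force: [-0.4, 1.2, -1.1]
width: 0.533
finger_force: 31.4
```

Call:
{"method": "apply_moves", "body": {
  "commands": [
    {"ax":0,"ay":0,"tx":0,"ty":0,"tz":40,"az":0,"claw":1},
    {"ax":0,"ay":0,"tx":0,"ty":0,"tz":80,"az":0,"claw":1},
    {"ax":0,"ay":0,"tx":0,"ty":0,"tz":100,"az":0,"claw":1},
    {"ax":0,"ay":0,"tx":0,"ty":0,"tz":100,"az":0,"claw":1},
    {"ax":0,"ay":0,"tx":0,"ty":0,"tz":100,"az":0,"claw":1}
  ]
}}

```text
t: 22.88
tool_pos: [0.4443, -0.2628, 0.1016]
orientation: [3.14, 0.0, 1.256]
wrist_force: [0.1, -0.1, -1.8]
width: 0.533
finger_force: 31.3
```

```bash
python3 look2.py w10 glue_jar -.012 orange_holder; python3 go.py .4425 -.265 .0165 1.255
```

```text
glue_jar p 0.83 [ 0.4433 -0.2622  0.2144  0.8629]
orange_holder p 0.89 [ 0.4408 -0.2664  0.0008  0.5956]
t=23.02 pos [ 0.4444 -0.2629  0.1016] yaw 1.256 w 0.534 ff 31.3
t mm [-2.6 -1.4 85.1] a deg [0.1 0.  0. ]
```

View pics/w10.png

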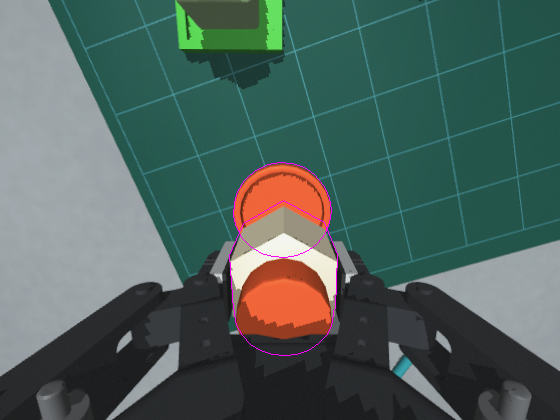

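The jar is nearly over the orange dish at (282,208). I'll correct by −4 and −1 mm and lower it.

Call:
{"method": "apply_moves", "body": {
  "commands": [
    {"ax":0,"ay":0,"tx":-4,"ty":-1,"tz":20,"az":0,"claw":1},
    {"ax":0,"ay":0,"tx":-4,"ty":-1,"tz":45,"az":0,"claw":1},
    {"ax":0,"ay":0,"tx":-4,"ty":-1,"tz":70,"az":0,"claw":1},
    {"ax":0,"ay":0,"tx":-4,"ty":-1,"tz":84,"az":0,"claw":1},
    {"ax":0,"ay":0,"tx":-4,"ty":-1,"tz":85,"az":0,"claw":1}
  ]
}}

```text
t: 23.65
tool_pos: [0.4419, -0.2661, 0.0153]
orientation: [3.141, 0.0, 1.256]
wrist_force: [-0.4, -0.5, -0.1]
width: 0.533
finger_force: 32.1
```

Call:
{"method": "apply_moves", "body": {
  "commands": [
    {"ax":0,"ay":0,"tx":0,"ty":0,"tz":0,"az":0,"claw":-1},
    {"ax":0,"ay":0,"tx":0,"ty":0,"tz":0,"az":0,"claw":-1},
    {"ax":0,"ay":0,"tx":0,"ty":0,"tz":0,"az":0,"claw":-1},
    {"ax":0,"ay":0,"tx":0,"ty":0,"tz":-50,"az":0,"claw":-1},
    {"ax":0,"ay":0,"tx":0,"ty":0,"tz":-110,"az":0,"claw":-1}
  ]
}}

```text
t: 24.28
tool_pos: [0.4408, -0.2657, 0.1259]
orientation: [-3.139, -0.0, 1.256]
wrist_force: [0.6, -0.7, -0.7]
width: 0.999
finger_force: 0.0
```

Call:
{"method": "apply_moves", "body": {
  "commands": [
    {"ax":0,"ay":0,"tx":-20,"ty":0,"tz":-50,"az":0,"claw":-1},
    {"ax":0,"ay":0,"tx":-40,"ty":0,"tz":-110,"az":0,"claw":-1},
    {"ax":0,"ay":0,"tx":-40,"ty":0,"tz":-150,"az":0,"claw":-1},
    {"ax":0,"ay":0,"tx":-40,"ty":0,"tz":-170,"az":0,"claw":-1},
    {"ax":0,"ay":0,"tx":-40,"ty":0,"tz":-170,"az":0,"claw":-1}
  ]
}}

```text
t: 24.9
tool_pos: [0.4298, -0.3044, 0.2967]
orientation: [3.138, 0.001, 1.255]
wrist_force: [-0.1, -0.6, -0.2]
width: 0.999
finger_force: 0.0
```

```bash
cat > chk.py <<'E'
from h import *
from look_p0 import P0
P=dict(glue_jar=(.441,-.267,.004),cement_bottle=(.456,-.102,.004),tape_roll=(.598,-.1045,.006),white_bottle=(.45,.0957,.004))
cam("wrist"); D={n:cam(n) for n in("scene","side","wrist")}
for n,(x,y,z) in P.items():
    for c,d in D.items():
        r=imaging.regions_of(n,c)
        if r:
            m=r[0]["region"].astype(np.uint8)
            if n=="tape_roll": cv2.drawContours(m,cv2.findContours(m,0,2)[0],-1,1,-1)
            print(n,c,"p %.2f"%r[0]["p"],m.sum(),np.round(fit(n,[(d,m>0)],(x,y),YAWS.get(n,(0,)),z=z,up=3),4))
a=np.vstack([D["wrist"]["img"],D["side"]["img"]])[...,::-1]
cv2.imwrite("pics/end_wrist.png",D["wrist"]["img"][...,::-1])
S=np.hstack([cv2.resize(D["side"]["img"][140:300,170:390],None,fx=1.8,fy=1.8),cv2.resize(D["scene"]["img"][150:310,150:370],None,fx=1.8,fy=1.8)])
cv2.imwrite("pics/end_ss.png",S[...,::-1])
E
python3 chk.py; python3 go.py .44 -.26 .3 1.25
```

```text
glue_jar scene p 0.80 378 [ 0.4423 -0.2679  0.1614  0.9551]
glue_jar side p 0.73 276 [ 0.4403 -0.2748  0.267   0.8249]
glue_jar wrist p 0.76 1070 [ 0.4402 -0.2685  0.1983  0.9769]
cement_bottle scene p 0.75 368 [ 0.4529 -0.1001  1.1659  0.9142]
cement_bottle side p 0.69 467 [ 0.4557 -0.1091  1.3008  0.9522]
cement_bottle wrist p 0.67 1420 [ 0.4545 -0.1013 -0.2946  0.9639]
tape_roll scene p 0.56 281 [ 6.010e-01 -1.046e-01  5.000e-04  9.290e-01]
tape_roll wrist p 0.46 559 [ 0.598  -0.1045  0.      0.    ]
white_bottle scene p 0.87 312 [4.514e-01 9.860e-02 4.000e-04 8.941e-01]
white_bottle side p 0.77 589 [4.515e-01 9.440e-02 6.000e-04 9.359e-01]
t=25.70 pos [ 0.4292 -0.3041  0.2953] yaw 1.256 w 0.999 ff 0.0
t mm [45.2 -3.4 -4.7] a deg [0.  0.  0.3]
```

View pics/end_ss.png

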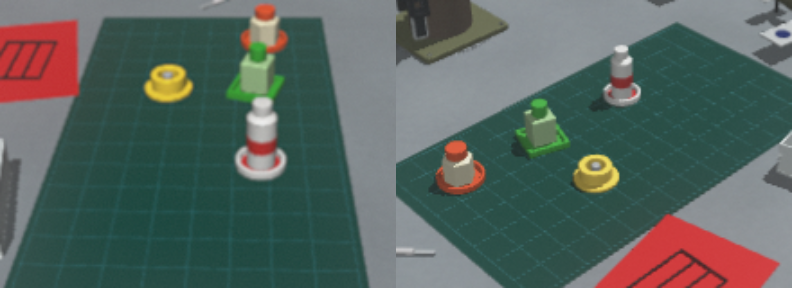

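View pics/end_wrist.png

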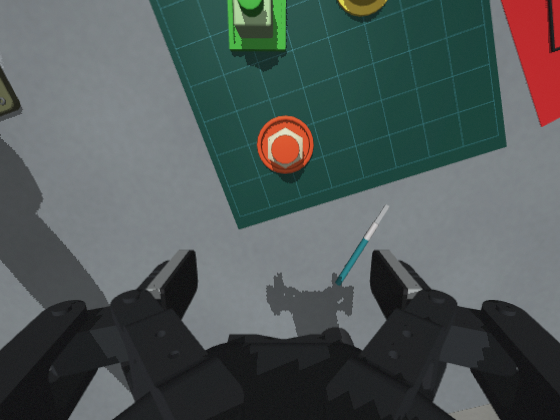

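All four items are upright and centred in their own holders: the jar at (285,147) in the wrist view, the rest in the scene and side crops. The gripper is open and clear, and the knife hasn't moved. Handing in.

```bash
python3 -c "
from workcell import robot
print(robot.job_done())"
```

```text
the job is handed in; nothing more can be done
None
```

I put all four supplies in their own holders, upright and let go, left the aeroplane and knife where they were, and handed the job in at about 26 s; no verdict came back.

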